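# Open the leaning label tin and send its lid down the rollers

## Robot

A 6-joint arm with a two-finger parallel gripper is mounted at the origin on the work surface. World frame = base frame: x ahead of the robot, y to its left, z up, the work surface at z = 0. Lengths are in m, angles in rad, forces in N, time in s.
With the tool pointing down it reaches from about 0.35 to 0.975 m from the base axis. Payload 17.4 kg.
Tool frame: the origin (TCP) lies at the centre of the arm's flange, where the gripper is bolted on; the fingertips stand 173 mm ahead of it and the grasp point (between the pads) lies 155 mm ahead of it (finger_overhang is the z of the fingertips in the tool frame, in m); z points along the fingers, y is the direction in which the jaws open and shut (so a half turn about z gives the same grasp; the last joint's range is limited). The gripper opens to 85 mm and grips with 20 to 120 N. Pads are 22 mm wide; open, the fingers measure 114 mm over their backs; the gripper's body (76 mm by 85 mm) begins 54 mm behind the grasp point. The pads swing forward as they close: fully open they stand 13 mm farther back than shut.
Start: joints at [1.071, 0.116, 1.442, -0, 1.584, -0.038], TCP at [0.301, 0.604, 0.405] pointing down, gripper open.
Joint ranges: [-2.83, 2.83], [-0.83, 2.19], [0.07, 2.5], [-1.14, 4.28], [0.01, 3], [-2.97, 2.97]. Speed limits (rad/s): [1.89, 1.89, 2.22, 3.14, 3.14, 3.14].

## Interface

Orientations are given as a unit quaternion [w, x, y, z].
In Python, from rig import * gives the robot as it stands. The module is installed in compiled form; this text tells all that it offers.
- The arm moves only by the tool arm_command, never from a script. Its arguments are lists of equal length, an entry for each row: "translation": the shift along the tool's x, y, z in mm, a list of three; "rotation": the turn, a rotation vector about the tool's x, y, z in degrees, a list of three; "claw": the finger opening in mm, from 0 to 85.4. In form: {"translation": [[tx, ty, tz], ...], "rotation": [[wx, wy, wz], ...], "claw": [claw, ...]}. A call has 1 to 5 rows; each row is the pose to reach, as a shift and turn from the pose commanded when the call began, along the tool's axes at that moment; what a row does not reach only later rows make up. A row lasts 1/12 s, in which the tool goes at most 41.7 mm and 7.16 degrees, less where a joint would pass 70% of its speed; a pose out of reach is approached as far as the arm can. A call with a gripper value outside its range is refused whole. The fingers move at their own pace and stop on an object; "force" is the grip in N (left out, the last holds). Time passes only in rows, so rows that repeat a pose let the fingers close. It gives the time, the measured TCP pose, the force and the opening at its end, in the units of the state.
- get_obs(): the state, without advancing time (a new reading comes with each control period).
- camera(name): name is "scene" or "side" or "wrist"; returns a dict with "image" (400x640x3 uint8, blue, green, red), "fx", "fy", "cx", "cy" (pixels), "extrinsics" (4x4, takes a point from camera to world coordinates); the wrist camera has in their place "hand_eye" (4x4, takes a point from camera to tool coordinates, whose origin is the TCP and whose axes are the flange's). Camera axes: x right, y down, z forward; pixel columns grow to the right and rows downward; lengths in m; the calibration is good to about 2 mm. A picture is of the moment at which its call begins: read the wrist's pose just before it. There is no depth.
- hand_in(): hands the job in, once; it reports no verdict.
The state is a dict: "time_s": time; "joints": joint angles; "joint_vel": joint speeds; "joint_efforts": joint torques, N m; "tcp_pos": TCP position; "tcp_rot": TCP orientation; "wrist_force": force on the tool from outside, world axes, zero at the start; "wrist_torque": the same for the moment, N m; "finger_gap": finger opening in m.
Only numpy, scipy, OpenCV 4.12 (cv2) and the standard library are available. Lean on these libraries where they do the work, as an engineer would, in place of code of your own. Each camera call takes 0.05 s, during which the arm holds its last target.

## Task

Slide the steel hold-down fork fully home over the foot of the square tin in the leaning stand, so that the tin cannot lift, then draw the tin's deep, tight lid straight off along the leaning tin's own axis. Set the lid, open side down, on the upper half of the sloped roller lane, still in the gripper until it rests on the rollers, and let go so that it rolls down by itself and ends square against the stop. Leave the tin seated in its stand with the fork home, and leave everything else on the bench where it is.

Things in the scene. Friction and masses are not known exactly. Their poses are not given: they have to be found in the camera images.
- stand: Dark steel stand fixed to the bench; origin on the bench top under the middle of its sloped cradle. x level, up-slope (away from the robot at yaw 0), y to the left along the fork's travel, z up. A guide bar 48 mm high for the fork runs out to y = -310 mm.
- cradle: Shallow aluminium tray on the stand in which the tin's foot sits, 2 mm play all round, rim 6 mm high. It leans 25 degrees: its z axis, the tray's normal, leans from vertical towards the stand's -x. Origin: centre of the tray's floor, 45 mm above the bench; y as the stand's y.
- fork (a joint): Travel in m of the U-shaped steel fork along the stand's +y: 0 fully open, clear of the tin; 0.09 the end stop, fully home, its two tines 2 mm above the tin's foot on both sides of the tin's body, so that the tin cannot lift. Starts between 0 and 0.025. About 2 N of friction; it stays where it is left.
- fork_tab (a point): Middle of the top edge of the fork's upright steel tab, to be pinched or pushed: a vertical plate 12 mm thick along the stand's y, 30 mm wide along its x, free for 45 mm below the top edge, which is 115 mm above the bench. Moves with the fork; when home it is 160 mm from the tin towards -y.
- tin: Base of the plain square tin (wooden plant labels in it), loose in the cradle, 0.36 kg: foot 88 x 88 x 6 mm, body 50 x 50 mm up to 120 mm. Origin: centre of the underside; z along its axis, leaning as the cradle; sides parallel to x and y. Sprung pads near its top rim grip the lid inside with about 10 N of drag, more than the tin weighs, until the lid is nearly off.
- lid: Deep square lid of the tin, plain tinned, 58 x 58 mm outside, 75 mm high, 0.1 kg, closed on top, open below. Origin: centre of its open lower rim; z towards its top; sides parallel to x and y. At the start fully on the tin, rim 48 mm above the tin's underside; clear of the tin once drawn 72 mm or more along the tin's axis.
- lane: Feet of the sloped roller lane, fixed to the bench; origin on the bench top under the lane's middle, z up, x level towards the upper end.
- deck: Sloped bed of 12 free steel rollers between birch rails, rising 9 degrees along its +x; y across, z its normal. Origin: middle of the plane of the roller tops, 70 mm above the bench. Rollers from x = -121 to 121 mm; rails 70 mm apart inside, 12 mm above the rollers. Stop: birch board across the low end, face at x = -134 mm, 24 mm high; a lid against it has its centre at x = -105 mm, z 0.
- mortar: Beige ceramic mortar, 110 mm across, 75 mm high, bystander; origin under its centre.
- jam_jar: Closed jam jar, 68 mm across, 95 mm high, bystander; origin under its centre.
- pot: Terracotta pot, 78 mm across, 66 mm high, bystander; origin under its centre.
- round_tin: Round can, 66 mm across, 85 mm high, bystander; origin under its centre.
- spoon: Spoon lying flat along its x, bystander; origin under its middle.
- scale: Folding steel scale with a round pan, 130 x 110 mm, 37 mm high, bystander; origin under its centre.
Not all that is in view belongs to the job. Leave any purple look-alike of the lid alone.

How it is judged:
By the outcome, as a careful person would: the job done as asked, in the order asked, and still so for the second after the job is handed in, with the robot touching nothing.
It also fails if it takes over 58 s, if anything falls off the work surface, if the arm or the gripper's body presses on something with over 40 N, if the wrist force passes 120 N, or if a joint passes its speed limit or range.

## Working session

There is one attempt and no reset: what is moved stays moved. The work goes in short steps, Python scripts to look and compute and a tool call to move; the robot and the scene stay as the last step left them, time stands still between calls to the robot, and variables do not carry over. Pictures are saved under pics/ and viewed, and the job is handed in when it is done.

Besides the shell and the picture viewer there is one more tool, called after ">>>" in YAML: its name, and indented under it one key for each argument. arm_command: Moves the arm, as the interface text tells. Its arguments: {"type":"object","properties":{"translation":{"type":"array"},"rotation":{"type":"array"},"claw":{"type":"array"},"force":{"type":"number"}},"required":["translation","rotation","claw"]}

```bash
mkdir -p pics; ls; python3 - <<'E'
from rig import *
import cv2,numpy as np
o=get_obs();print({k:np.round(v,3).tolist() for k,v in o.items()})
for n in["scene","side","wrist"]:
    c=camera(n);cv2.imwrite(f"pics/{n}0.png",c["image"])
    print(n,c["fx"],c["fy"],c["cx"],c["cy"],np.round(c.get("extrinsics",c.get("hand_eye")),4).tolist())
E
```

```text
pics
{'time_s': 0.0, 'joints': [1.071, 0.116, 1.442, 0.0, 1.584, -0.038], 'joint_vel': [-0.0, -0.0, -0.0, 0.003, -0.0, -0.001], 'joint_efforts': [0.0, -73.199, -63.249, -0.0, 0.006, 0.0], 'tcp_pos': [0.301, 0.604, 0.404], 'tcp_rot': [-0.0, 0.229, 0.973, -0.001], 'wrist_force': [-0.36, -0.583, 0.208], 'wrist_torque': [-0.012, -0.022, -0.038], 'finger_gap': 0.085}
scene 405.3148542125448 405.3148542125448 312.5599668739237 198.28766176473172 [[-0.5676, 0.6585, -0.4941, 1.2835], [0.8232, 0.4441, -0.3537, 0.4665], [-0.0135, -0.6076, -0.7942, 1.1726], [0.0, 0.0, 0.0, 1.0]]
side 431.71118281409736 431.71118281409736 317.4337505898719 200.45084760242824 [[0.9688, -0.1434, 0.202, 0.3428], [-0.2475, -0.5203, 0.8173, -0.9707], [-0.0121, -0.8419, -0.5396, 0.7433], [0.0, 0.0, 0.0, 1.0]]
wrist 285.60651618997815 285.60651618997815 317.55900690725963 199.29983680459384 [[-0.0003, -0.9545, -0.2982, 0.0765], [1.0, -0.0004, 0.0003, 0.0002], [-0.0004, -0.2982, 0.9545, 0.0314], [0.0, 0.0, 0.0, 1.0]]
```

View pics/scene0.png

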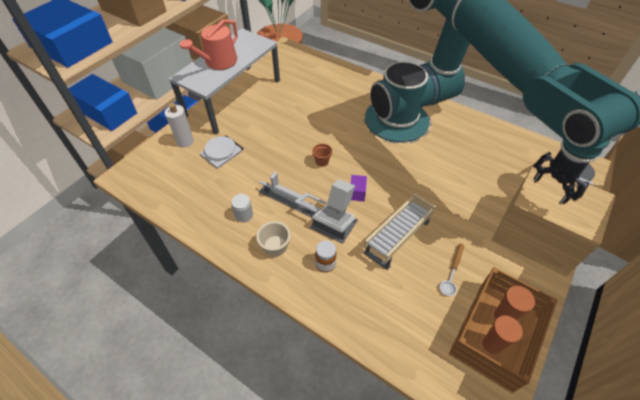

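View pics/side0.png

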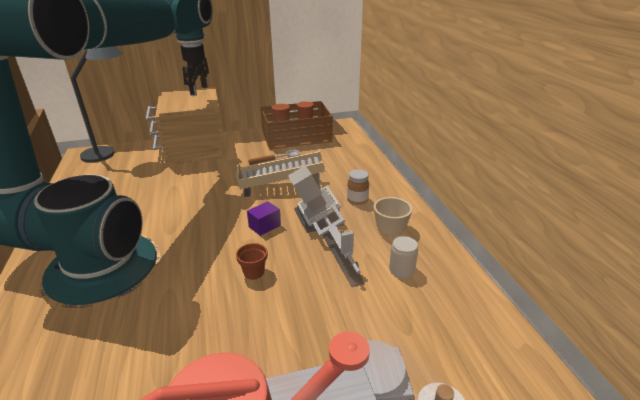

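View pics/wrist0.png

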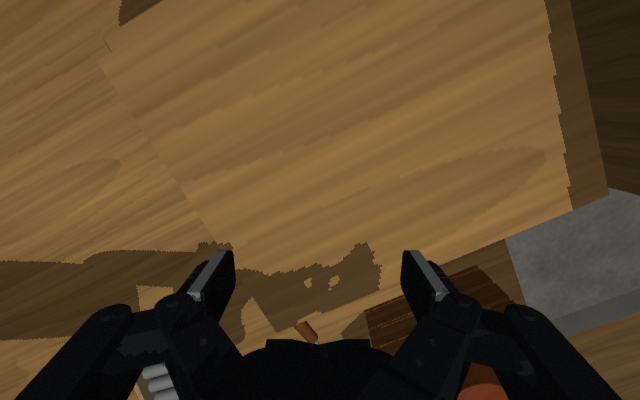

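The scene view shows the grey lid on the leaning tin at (342,195), the fork tab at (275,180), the lane at (400,230) and the purple look-alike at (358,187). In the side view the lid is at (306,190), the tab at (345,245) and the purple cube at (264,218). Next I'll take close crops.

```bash
python3 - <<'E'
import cv2
a=cv2.imread("pics/scene0.png");b=cv2.imread("pics/side0.png")
cv2.imwrite("pics/c1.png",cv2.resize(a[150:280,250:450],None,fx=4,fy=4,interpolation=cv2.INTER_CUBIC))
cv2.imwrite("pics/c2.png",cv2.resize(b[140:290,230:430],None,fx=4,fy=4,interpolation=cv2.INTER_CUBIC))
E
```

```text
(no output)
```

View pics/c1.png

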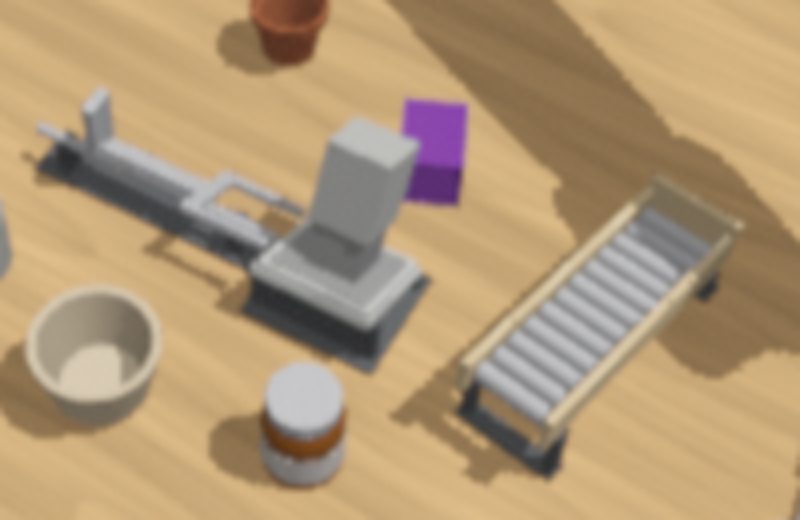

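View pics/c2.png

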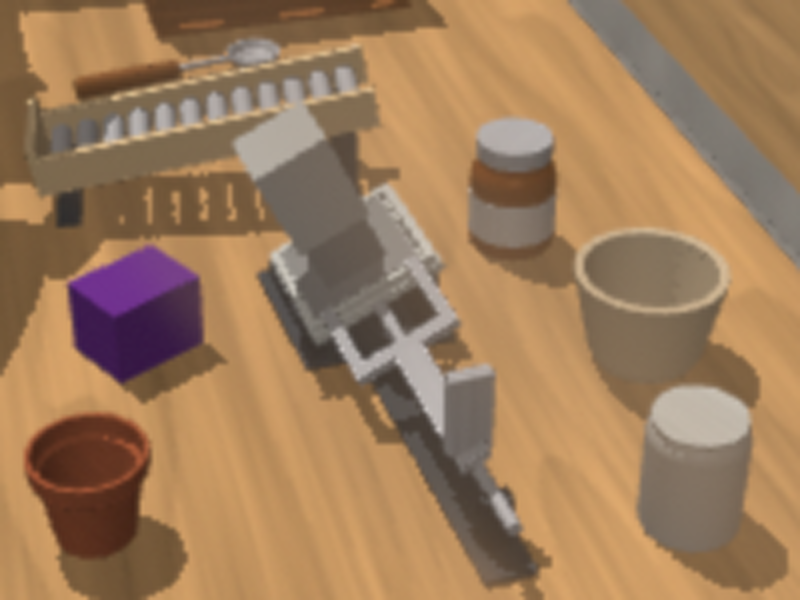

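Candidates for the lid: the grey square cap on the leaning tin, scene (342,195) and side (306,190), against the purple cube at scene (358,187) and side (264,218). Round can and jar are round, so they are out. I choose the grey one. Bigger crops for corners follow.

```bash
python3 - <<'E'
import cv2
a=cv2.imread("pics/scene0.png");b=cv2.imread("pics/side0.png")
def crop(im,x,y,w,h,f,n):
    o=cv2.resize(im[y:y+h,x:x+w],None,fx=f,fy=f,interpolation=cv2.INTER_CUBIC)
    for i in range(0,w,10):
        cv2.putText(o,str(x+i),(i*f,10),0,.35,(0,0,255),1);cv2.line(o,(i*f,0),(i*f,h*f),(0,0,255) if i%50==0 else (90,90,90),1)
    for i in range(0,h,10):
        cv2.putText(o,str(y+i),(0,i*f+4),0,.35,(0,0,255),1);cv2.line(o,(0,i*f),(w*f,i*f),(90,90,90),1)
    cv2.imwrite(f"pics/{n}.png",o)
crop(a,255,165,110,80,7,"d1");crop(b,280,155,110,80,7,"d2")
crop(a,355,185,90,80,7,"d3");crop(b,230,145,100,60,8,"d4")
E
```

```text
(no output)
```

View pics/d1.png

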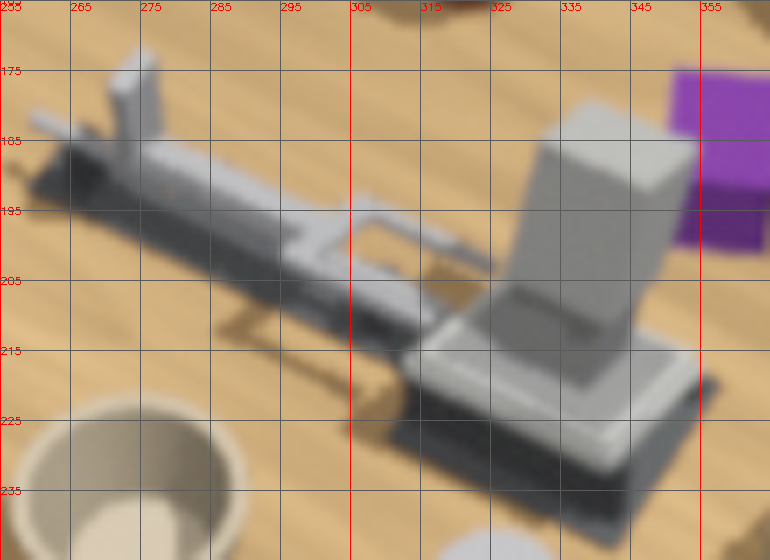

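View pics/d2.png

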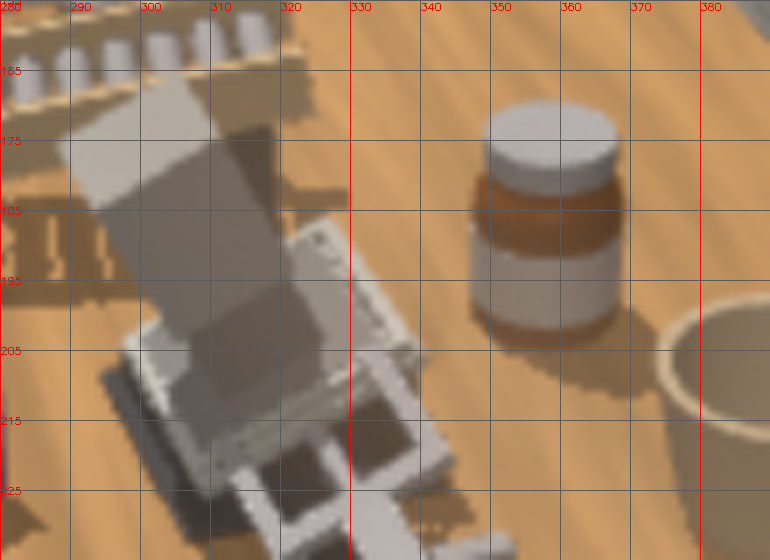

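View pics/d3.png

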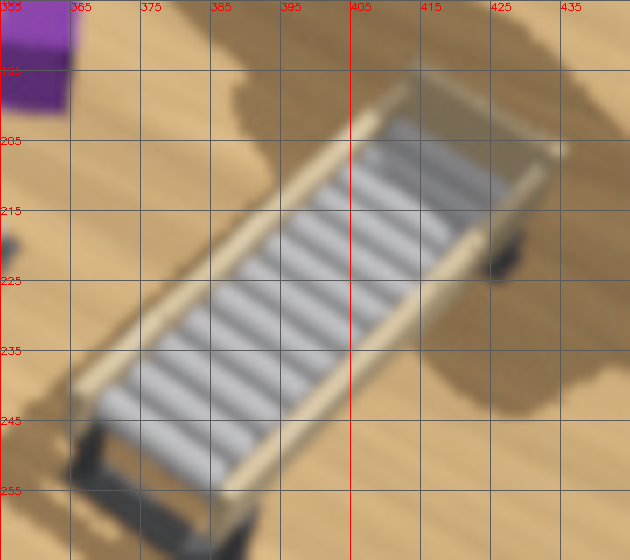

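View pics/d4.png

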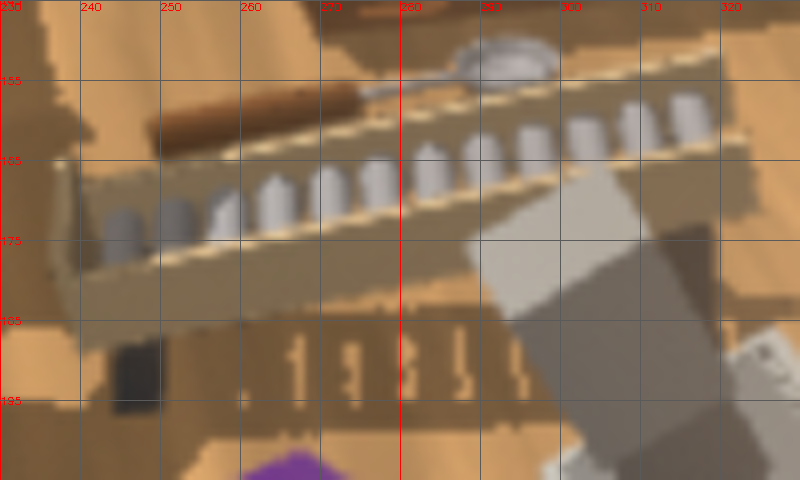

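```bash
cat > h.py <<'E'
import numpy as np
from scipy.spatial.transform import Rotation as R
S=(405.315,312.56,198.288,np.array([[-0.5676,0.6585,-0.4941,1.2835],[0.8232,0.4441,-0.3537,0.4665],[-0.0135,-0.6076,-0.7942,1.1726],[0,0,0,1]]))
D=(431.711,317.434,200.451,np.array([[0.9688,-0.1434,0.202,0.3428],[-0.2475,-0.5203,0.8173,-0.9707],[-0.0121,-0.8419,-0.5396,0.7433],[0,0,0,1]]))
WC=(285.6065,317.559,199.2998)
HE=np.array([[-0.0003,-0.9545,-0.2982,0.0765],[1,-0.0004,0.0003,0.0002],[-0.0004,-0.2982,0.9545,0.0314],[0,0,0,1]])
def ray(c,p):
    d=c[3][:3,:3]@np.array([(p[0]-c[1])/c[0],(p[1]-c[2])/c[0],1]);return c[3][:3,3],d/np.linalg.norm(d)
def tri(rs):
    A=np.zeros((3,3));b=np.zeros(3)
    for o,d in rs:
        P=np.eye(3)-np.outer(d,d);A+=P;b+=P@o
    x=np.linalg.solve(A,b);return x,max(np.linalg.norm((np.eye(3)-np.outer(d,d))@(x-o)) for o,d in rs)
def plane(r,z):
    o,d=r;return o+d*(z-o[2])/d[2]
def wcam(pos,q):  # q wxyz
    T=np.eye(4);T[:3,:3]=R.from_quat([q[1],q[2],q[3],q[0]]).as_matrix();T[:3,3]=pos
    return (*WC,T@HE)
def proj(c,X):
    p=np.linalg.inv(c[3])@np.r_[X,1];return np.array([c[1]+c[0]*p[0]/p[2],c[2]+c[0]*p[1]/p[2]])
E
python3 - <<'E'
from h import *
np.set_printoptions(precision=4,suppress=True)
sc=[(332.5,185),(340,179),(354.5,185.5),(347.5,192.5)]
sd=[(288,175),(305,166),(310.3,174.5),(293.5,185)]
for k in range(4):
    r=[tri([ray(S,sc[i]),ray(D,sd[(i+k)%4])]) for i in range(4)]
    print(k,[x[1]*1e3 for x in r]);
    if max(x[1] for x in r)<.006:print(np.array([x[0] for x in r]))
# reversed check not needed
for n,a,b in [("tab",(274,174.5),(347.5,232)),("railFar",(387,256),(318.5,151.5)),("railNear",(366.5,240.5),(322,162.5)),("stop",(414.5,194.5),(237,165))]:
    print(n,*tri([ray(S,a),ray(D,b)]))
for p in [(414.5,194.5),(435,206),(366.5,240.5),(387,256)]: print(p,plane(ray(S,p),.07),plane(ray(S,p),.103))
E
```

```text
0 [np.float64(28.232709588331286), np.float64(2.5921097498754815), np.float64(26.701870452825016), np.float64(3.607022262102033)]
1 [np.float64(12.622414505655835), np.float64(14.352116461794166), np.float64(12.662943415167327), np.float64(17.005196517795916)]
2 [np.float64(1.0239714574920034), np.float64(0.3964968471917644), np.float64(0.9129678565099317), np.float64(1.1346501175197106)]
[[0.5744 0.0399 0.1633]
 [0.5243 0.0365 0.1404]
 [0.521  0.0916 0.1419]
 [0.5722 0.0952 0.1615]]
3 [np.float64(15.534361476209893), np.float64(12.512585454663231), np.float64(14.3684175280446), np.float64(11.068789079964077)]
tab [ 0.6138 -0.1739  0.1138] 0.00024397775297271138
railFar [0.6657 0.2982 0.0976] 0.003453551041787905
railNear [0.6553 0.2196 0.0981] 0.001563832309674267
stop [0.3968 0.2641 0.0972] 0.011117905217755185
(414.5, 194.5) [0.3882 0.2565 0.07  ] [0.415  0.2628 0.103 ]
(435, 206) [0.3944 0.335  0.07  ] [0.421 0.339 0.103]
(366.5, 240.5) [0.6406 0.2126 0.07  ] [0.6598 0.2202 0.103 ]
(387, 256) [0.6536 0.2926 0.07  ] [0.6724 0.2978 0.103 ]
```

```bash
cat >> h.py <<'E'
def toolR(yaw,tilt):
    """tool pointing down, tool x toward -x of frame yaw(deg), tilted so tool z leans +x by tilt deg"""
    y,t=np.radians(yaw),np.radians(tilt)
    M=R.from_euler('z',y).as_matrix()
    z=M@np.array([np.sin(t),0,-np.cos(t)]);yy=M@np.array([0,1,0]);x=np.cross(yy,z)
    return np.column_stack([x,yy,z])
def delta(pos,yaw,tilt=0):
    from rig import get_obs
    o=get_obs();q=o["tcp_rot"];Rc=R.from_quat([q[1],q[2],q[3],q[0]])
    tr=Rc.inv().apply(np.array(pos)-o["tcp_pos"])*1e3
    rv=(Rc.inv()*R.from_matrix(toolR(yaw,tilt))).as_rotvec()*180/np.pi
    print("t",round(o["time_s"],2),"pos",np.round(o["tcp_pos"],4),"j",np.round(o["joints"],2),"F",np.round(o["wrist_force"],1),"gap",round(o["finger_gap"],4))
    print("shift",np.round(tr,1).tolist(),"rot",np.round(rv,1).tolist())
E
python3 -c "
from h import *
delta([.45,.2,.5],0)"
```

```text
t 0.15 pos [0.3008 0.6043 0.4041] j [ 1.07  0.12  1.44 -0.    1.58 -0.04] F [-0.5  0.2 -0.1] gap 0.0856
shift [-313.7, -295.5, -95.6] rot [-0.0, -0.0, -26.5]
```

>>> arm_command:
  translation:
    - [-314,-295,-96]
    - [-314,-295,-96]
    - [-314,-295,-96]
    - [-314,-295,-96]
    - [-314,-295,-96]
  rotation:
    - [0,0,-26.5]
    - [0,0,-26.5]
    - [0,0,-26.5]
    - [0,0,-26.5]
    - [0,0,-26.5]
  claw: [85,85,85,85,85]

```text
time_s: 0.57
tcp_pos: [0.3715, 0.4119, 0.4501]
tcp_rot: [-0.0, -0.004, 1.0, -0.0]
wrist_force: [-0.1, -0.1, 0.6]
finger_gap: 0.0851
```

```bash
cd .;python3 -c "
from h import *
delta([.45,.2,.5],0)"
```

```text
t 0.57 pos [0.3715 0.4119 0.4501] j [ 0.79 -0.16  1.64 -0.    1.66 -0.79] F [-0.1 -0.1  0.6] gap 0.0851
shift [-76.9, -212.5, -49.8] rot [-0.0, -0.0, 0.4]
```

>>> arm_command:
  translation:
    - [-77,-212,-50]
    - [-77,-212,-50]
    - [-77,-212,-50]
    - [-77,-212,-50]
    - [-77,-212,-50]
  rotation:
    - [0,0,0.4]
    - [0,0,0.4]
    - [0,0,0.4]
    - [0,0,0.4]
    - [0,0,0.4]
  claw: [85,85,85,85,85]

```text
time_s: 0.98
tcp_pos: [0.4409, 0.2206, 0.4956]
tcp_rot: [0.0, 0.003, 1.0, 0.0]
wrist_force: [0.3, 0.6, -0.2]
finger_gap: 0.0852
```

>>> arm_command:
  translation:
    - [0,0,0]
    - [0,0,0]
  rotation:
    - [0,0,0]
    - [0,0,0]
  claw: [85,85]

```text
time_s: 1.15
tcp_pos: [0.4415, 0.2207, 0.4956]
tcp_rot: [0.0, 0.005, 1.0, 0.0]
wrist_force: [-0.3, 0.2, 0.2]
finger_gap: 0.0848
```

```bash
cat > snap.py <<'E'
import sys
from rig import *
import cv2,json,numpy as np
n=sys.argv[1]
o=get_obs();c=camera("wrist");cv2.imwrite(f"pics/{n}.png",c["image"])
json.dump([np.array(o["tcp_pos"]).tolist(),np.array(o["tcp_rot"]).tolist()],open(f"{n}.json","w"))
print(o["time_s"],np.round(o["tcp_pos"],4),np.round(o["tcp_rot"],4),np.round(o["joint_vel"],3))
E
python3 snap.py w1
```

```text
1.15 [0.4415 0.2207 0.4956] [5.e-04 5.e-03 1.e+00 2.e-04] [ 0.06   0.017  0.009  0.009 -0.004  0.026]
```

View pics/w1.png

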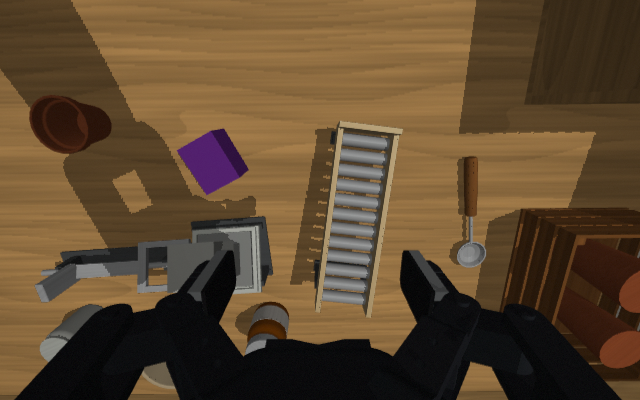

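Wrist view: lane with stop top edge at about (340,122)-(402,129) and upper rail ends at (319,311) and (370,317). The fingers partly cover the grey lid near (190,265), and the tab is at (50,285). I'll take a precise crop of the lane.

```bash
python3 - <<'E'
import cv2
a=cv2.imread("pics/w1.png")
def crop(im,x,y,w,h,f,n):
    o=cv2.resize(im[y:y+h,x:x+w],None,fx=f,fy=f,interpolation=cv2.INTER_CUBIC)
    for i in range(0,w,10):
        cv2.putText(o,str(x+i),(i*f,10),0,.35,(0,0,255),1);cv2.line(o,(i*f,0),(i*f,h*f),(90,90,90),1)
    for i in range(0,h,10):
        cv2.putText(o,str(y+i),(0,i*f+4),0,.35,(0,0,255),1);cv2.line(o,(0,i*f),(w*f,i*f),(90,90,90),1)
    cv2.imwrite(f"pics/{n}.png",o)
crop(a,310,110,100,60,8,"e1");crop(a,300,270,100,60,8,"e2")
E
```

```text
(no output)
```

View pics/e1.png

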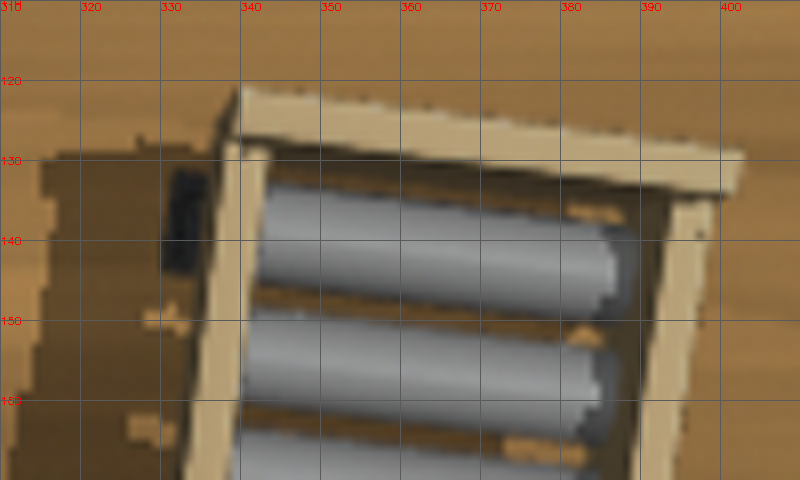

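View pics/e2.png

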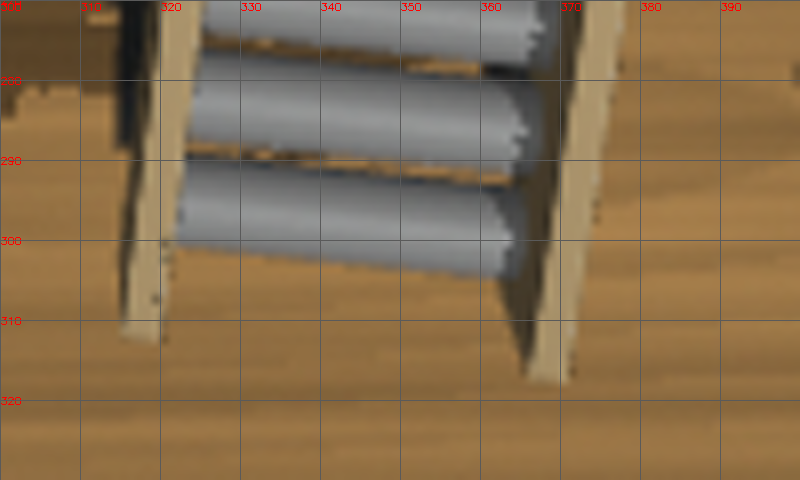

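```bash
cat >> h.py <<'E'
def deckM(cx,cy,yaw):
    Rm=R.from_euler('z',yaw,degrees=True).as_matrix()@R.from_euler('y',-9,degrees=True).as_matrix()
    return Rm,np.array([cx,cy,.07])
def todeck(r,Rm,o,z):
    a=Rm.T@(r[0]-o);d=Rm.T@r[1];return a+d*(z-a[2])/d[2]
E
python3 - <<'E'
from h import *
import json
from scipy.optimize import least_squares
np.set_printoptions(precision=4,suppress=True)
p,q=json.load(open("w1.json"));c=wcam(p,q)
L=[(343,129.5),(320.3,312)];Rr=[(394,135),(366,317)];St=[(339.5,127),(401.5,134)]
def f(v):
    Rm,o=deckM(*v);r=[]
    r+=[todeck(ray(c,x),Rm,o,.012)[1]+.035 for x in L]
    r+=[todeck(ray(c,x),Rm,o,.012)[1]-.035 for x in Rr]
    r+=[todeck(ray(c,x),Rm,o,.024)[0]+.134 for x in St]
    return np.array(r)*1e3
s=least_squares(f,[.53,.26,-8.]);print(s.x,s.fun)
Rm,o=deckM(*s.x)
print("rail ends",[todeck(ray(c,x),Rm,o,.012) for x in [(315.5,311.5),(320.3,312),(366,317),(371,317.5)]])
print("scene",[todeck(ray(S,x),Rm,o,.012) for x in [(366.5,240.5),(387,256)]],[todeck(ray(S,x),Rm,o,.024) for x in [(414.5,194.5),(435,206)]])
print("side",[todeck(ray(D,x),Rm,o,.012) for x in [(318.5,151.5),(322,162.5)]])
E
```

```text
[ 0.5271  0.2751 -7.2998] [-0.4851 -0.0751  0.5961 -0.0358  0.3529 -0.3374]
rail ends [array([ 0.1384, -0.0424,  0.012 ]), array([ 0.1385, -0.0351,  0.012 ]), array([0.1393, 0.035 , 0.012 ]), array([0.1393, 0.0427, 0.012 ])]
scene [array([ 0.1428, -0.0372,  0.012 ]), array([0.1458, 0.0414, 0.012 ])] [array([-0.1308, -0.0351,  0.024 ]), array([-0.1352,  0.0432,  0.024 ])]
side [array([0.1341, 0.0338, 0.012 ]), array([ 0.1353, -0.0465,  0.012 ])]
```

The lane fits within 0.6 mm: centre (0.527, 0.275), yaw -7.3°. Next I'll look at the tin and tab from between them.

```bash
cd .;python3 -c "
from h import *
delta([.56,-.02,.45],3)"
```

```text
t 1.2 pos [0.4412 0.2219 0.4951] j [ 0.41 -0.29  1.68  0.    1.75 -1.15] F [ 0.3  0.7 -0.5] gap 0.0849
shift [-120.8, -241.0, 45.0] rot [0.0, 0.0, -3.5]
```

>>> arm_command:
  translation:
    - [-121,-241,45]
    - [-121,-241,45]
    - [-121,-241,45]
    - [-121,-241,45]
    - [-121,-241,45]
  rotation:
    - [0,0,-3.5]
    - [0,0,-3.5]
    - [0,0,-3.5]
    - [0,0,-3.5]
    - [0,0,-3.5]
  claw: [85,85,85,85,85]

```text
time_s: 1.62
tcp_pos: [0.5325, 0.0379, 0.46]
tcp_rot: [-0.0, -0.029, 1.0, 0.0]
wrist_force: [0.1, 2.1, -0.5]
finger_gap: 0.0851
```

>>> arm_command:
  translation:
    - [-25,-49,9]
    - [-25,-49,9]
    - [-25,-49,9]
    - [-25,-49,9]
  rotation:
    - [0,0,0]
    - [0,0,0]
    - [0,0,0]
    - [0,0,0]
  claw: [85,85,85,85]

```text
time_s: 1.95
tcp_pos: [0.5601, -0.0085, 0.4509]
tcp_rot: [-0.001, -0.028, 1.0, 0.0]
wrist_force: [0.5, -0.2, 0.2]
finger_gap: 0.0849
```

```bash
python3 snap.py w2; python3 - <<'E'
import cv2
a=cv2.imread("pics/w2.png")
cv2.imwrite("pics/w2b.png",cv2.resize(a,None,fx=1.25,fy=1.25))
E
```

```text
1.95 [ 0.5601 -0.0085  0.4509] [-9.000e-04 -2.750e-02  9.996e-01  2.000e-04] [ 0.024 -0.025  0.004  0.002  0.005  0.005]
```

View pics/w2.png

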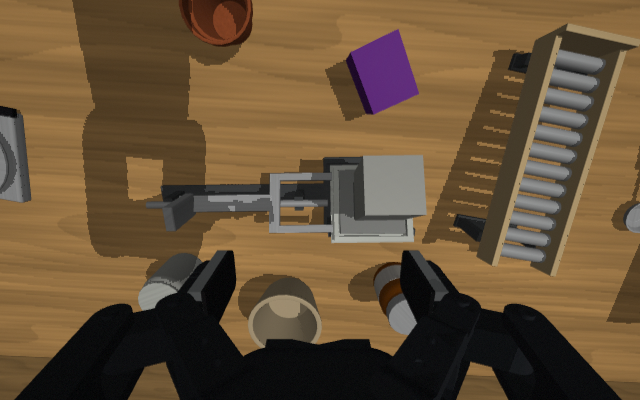

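```bash
cat >> h.py <<'E'
def crop(im,x,y,w,h,f,n):
    import cv2
    o=cv2.resize(im[y:y+h,x:x+w],None,fx=f,fy=f,interpolation=cv2.INTER_CUBIC)
    for i in range(0,w,10):
        cv2.putText(o,str(x+i),(i*f,10),0,.35,(0,0,255),1);cv2.line(o,(i*f,0),(i*f,h*f),(90,90,90),1)
    for i in range(0,h,10):
        cv2.putText(o,str(y+i),(0,i*f+4),0,.35,(0,0,255),1);cv2.line(o,(0,i*f),(w*f,i*f),(90,90,90),1)
    cv2.imwrite(f"pics/{n}.png",o)
E
python3 - <<'E'
from h import *
import cv2
a=cv2.imread("pics/w2.png")
crop(a,145,170,130,65,6,"f1");crop(a,320,145,110,105,5,"f2")
E
```

```text
(no output)
```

View pics/f1.png

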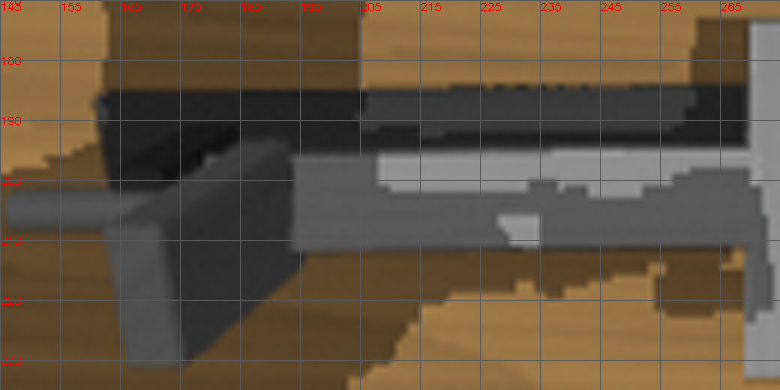

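View pics/f2.png

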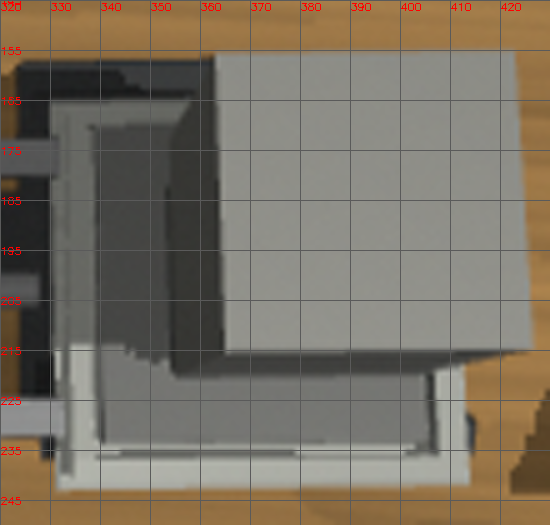

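```bash
python3 - <<'E'
from h import *
import json
from scipy.optimize import least_squares
np.set_printoptions(precision=4,suppress=True)
p,q=json.load(open("w2.json"));c=wcam(p,q)
px=[(363,156),(423,155),(426.5,215),(365,215.5)]
loc=np.array([(-.029,-.029,.123),(-.029,.029,.123),(.029,.029,.123),(.029,-.029,.123)])
def cr(v):
    Rm=R.from_euler('z',v[2],degrees=True).as_matrix()@R.from_euler('y',-25,degrees=True).as_matrix()
    return loc@Rm.T+np.array([v[0],v[1],.045])
f=lambda v:np.concatenate([proj(c,X)-u for X,u in zip(cr(v),px)])
s=least_squares(f,[.6,.066,3.]);print(s.x,s.fun,cr(s.x).mean(0))
sc=[(354.5,185.5),(347.5,192.5),(332.5,185),(340,179)]
P=cr(s.x)
print("scene proj",[proj(S,X) for X in P]); print("side",[proj(D,X) for X in P])
t=[plane(ray(c,u),.115) for u in [(162,207),(172,207),(175,231),(165.5,231)]]
t=np.array(t);print("tab",t,t.mean(0),"12/30 check",np.linalg.norm(t[0]-t[1]),np.linalg.norm(t[1]-t[2]))
Ry=R.from_euler('z',s.x[2],degrees=True).as_matrix()
print("tab in stand",Ry.T@(t.mean(0)-np.array([s.x[0],s.x[1],0])))
E
```

```text
[0.5988 0.0677 3.7531] [-0.147  -0.327   0.0602  0.0145  0.2769  0.0995 -0.1926  0.2472] [0.547  0.0643 0.1565]
scene proj [array([339.4873, 177.6336]), array([355.0721, 184.4301]), array([347.9879, 190.6294]), array([331.9455, 183.5003])]
side [array([292.9158, 184.3359]), array([287.513 , 174.5436]), array([304.9908, 164.0123]), array([311.0817, 173.3879])]
tab [[ 0.5966 -0.1814  0.115 ]
 [ 0.596  -0.1702  0.115 ]
 [ 0.6253 -0.1695  0.115 ]
 [ 0.6259 -0.1805  0.115 ]] [ 0.611  -0.1754  0.115 ] 12/30 check 0.011250530154337211 0.029313103020202177
tab in stand [-0.0038 -0.2433  0.115 ]
```

The lid fit is within 0.3 px (top centre 0.547, 0.064, 0.1565). The tab centre is at (0.611, -0.175), size 11x29 mm, which matches the given 12x30 mm. The fork is about 83 mm from home. Moving over the tab.

```bash
cd .;python3 -c "
from h import *
delta([.611,-.1755,.34],3)"
```

```text
t 2.0 pos [ 0.5597 -0.008   0.4515] j [-0.06 -0.14  1.62  0.    1.66 -1.69] F [-0.1 -0.3  0.4] gap 0.0851
shift [-41.9, -170.2, 111.3] rot [0.0, -0.0, 0.2]
```

>>> arm_command:
  translation:
    - [-42,-170,111]
    - [-42,-170,111]
    - [-42,-170,111]
    - [-42,-170,111]
    - [-42,-170,111]
  rotation:
    - [0,0,0.2]
    - [0,0,0.2]
    - [0,0,0.2]
    - [0,0,0.2]
    - [0,0,0.2]
  claw: [85,85,85,85,85]

```text
time_s: 2.42
tcp_pos: [0.6112, -0.1761, 0.3403]
tcp_rot: [0.0, -0.027, 1.0, -0.0]
wrist_force: [0.4, 0.7, -0.6]
finger_gap: 0.0851
```

>>> arm_command:
  translation:
    - [0,0,0]
    - [0,0,0]
  rotation:
    - [0,0,0]
    - [0,0,0]
  claw: [60,60]

```text
time_s: 2.58
tcp_pos: [0.6111, -0.1762, 0.3394]
tcp_rot: [-0.001, -0.026, 1.0, 0.001]
wrist_force: [-0.6, 0.2, 0.6]
finger_gap: 0.0634
```

```bash
cd .;python3 -c "
from h import *
delta([.611,-.1755,.25],3)"; python3 snap.py w3
```

```text
t 2.58 pos [ 0.6111 -0.1762  0.3394] j [-0.32  0.06  1.61  0.    1.48 -1.94] F [-0.6  0.2  0.6] gap 0.0634
shift [-0.1, 0.6, 89.4] rot [0.1, -0.1, -0.1]
2.5833 [ 0.6111 -0.1762  0.3394] [-1.100e-03 -2.560e-02  9.997e-01  5.000e-04] [ 0.03  -0.041 -0.016  0.006  0.015  0.011]
```

View pics/w3.png

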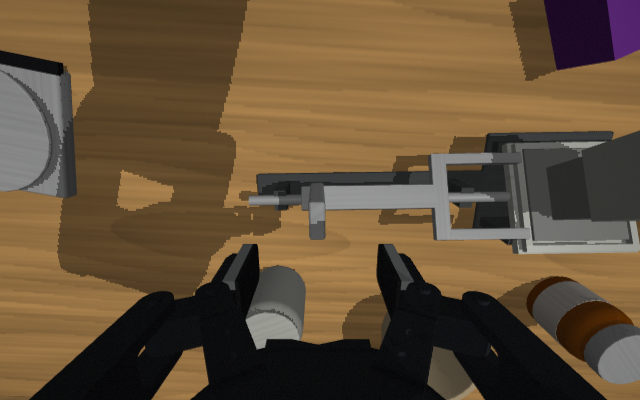

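Tab top at (317,238), centred between the fingers. Descending and pinching.

```bash
cd .;python3 -c "
from h import *
print(plane(ray(S,(242,202)),.085), plane(ray(S,(273,238)),.06),plane(ray(S,(326,248)),.095))"
```

```text
[ 0.75258843 -0.20582632  0.085     ] [ 0.79510488 -0.04323949  0.06      ] [0.74771139 0.12935502 0.095     ]
```

>>> arm_command:
  translation:
    - [0,0.6,89]
    - [0,0.6,89]
    - [0,0.6,89]
    - [0,0.6,89]
    - [0,0.6,89]
  rotation:
    - [0,0,0]
    - [0,0,0]
    - [0,0,0]
    - [0,0,0]
    - [0,0,0]
  claw: [60,60,60,60,60]

```text
time_s: 3.05
tcp_pos: [0.6115, -0.1751, 0.2546]
tcp_rot: [0.001, -0.026, 1.0, -0.0]
wrist_force: [0.9, 0.2, 0.8]
finger_gap: 0.06
```

>>> arm_command:
  translation:
    - [0,0,0]
    - [0,0,0]
    - [0,0,0]
    - [0,0,0]
    - [0,0,0]
  rotation:
    - [0,0,0]
    - [0,0,0]
    - [0,0,0]
    - [0,0,0]
    - [0,0,0]
  claw: [5,5,5,5,5]
  force: 40

```text
time_s: 3.47
tcp_pos: [0.6111, -0.1762, 0.2532]
tcp_rot: [0.001, -0.026, 1.0, -0.0]
wrist_force: [-1.7, 0.2, 7.1]
finger_gap: 0.0114
```

>>> arm_command:
  translation:
    - [0,16,0]
    - [0,32,0]
    - [0,48,0]
    - [0,62,0]
    - [0,74,0]
  rotation:
    - [0,0,0]
    - [0,0,0]
    - [0,0,0]
    - [0,0,0]
    - [0,0,0]
  claw: [5,5,5,5,5]

```text
time_s: 3.88
tcp_pos: [0.6066, -0.1019, 0.2531]
tcp_rot: [-0.001, -0.026, 1.0, -0.001]
wrist_force: [-14.8, -3.5, 13.1]
finger_gap: 0.0117
```

>>> arm_command:
  translation:
    - [0,2,0]
    - [0,4,0]
    - [0,6,0]
    - [0,7,0]
    - [0,8,0]
  rotation:
    - [0,0,0]
    - [0,0,0]
    - [0,0,0]
    - [0,0,0]
    - [0,0,0]
  claw: [5,5,5,5,5]

```text
time_s: 4.3
tcp_pos: [0.6062, -0.0945, 0.2531]
tcp_rot: [-0.001, -0.026, 1.0, -0.0]
wrist_force: [-16.8, -2.6, 14.6]
finger_gap: 0.0118
```

>>> arm_command:
  translation:
    - [2,1,-2]
    - [2,2,-2]
    - [2,3,-2]
    - [2,4,-2]
    - [2,5,-2]
  rotation:
    - [0,0,0]
    - [0,0,0]
    - [0,0,0]
    - [0,0,0]
    - [0,0,0]
  claw: [5,5,5,5,5]

```text
time_s: 4.72
tcp_pos: [0.605, -0.0914, 0.2534]
tcp_rot: [0.002, -0.025, 1.0, -0.003]
wrist_force: [19.1, -35.8, -18.1]
finger_gap: 0.0114
```

The stop was met after 85 mm of travel (-36 N). Relaxing, then opening.

>>> arm_command:
  translation:
    - [-1,-1.5,1]
    - [-1,-1.5,1]
  rotation:
    - [0,0,0]
    - [0,0,0]
  claw: [5,5]

```text
time_s: 4.88
tcp_pos: [0.6056, -0.092, 0.2533]
tcp_rot: [0.0, -0.025, 1.0, -0.001]
wrist_force: [-1.1, -13.3, -0.3]
finger_gap: 0.0116
```

>>> arm_command:
  translation:
    - [0,0,0]
    - [0,0,0]
    - [0,0,0]
    - [0,0,0]
  rotation:
    - [0,0,0]
    - [0,0,0]
    - [0,0,0]
    - [0,0,0]
  claw: [60,60,60,60]

```text
time_s: 5.22
tcp_pos: [0.6055, -0.0907, 0.253]
tcp_rot: [0.0, -0.026, 1.0, 0.0]
wrist_force: [0.2, -0.2, 0.3]
finger_gap: 0.0589
```

>>> arm_command:
  translation:
    - [0,0,-25]
    - [0,0,-60]
    - [0,0,-95]
    - [0,0,-95]
    - [0,0,-95]
  rotation:
    - [0,0,0]
    - [0,0,0]
    - [0,0,0]
    - [0,0,0]
    - [0,0,0]
  claw: [60,60,60,60,60]

```text
time_s: 5.63
tcp_pos: [0.6057, -0.0907, 0.3503]
tcp_rot: [0.002, -0.026, 1.0, -0.0]
wrist_force: [-0.7, -0.2, -0.1]
finger_gap: 0.0602
```

```bash
python3 snap.py w4
```

```text
5.6333 [ 0.6057 -0.0907  0.3503] [ 1.900e-03 -2.570e-02  9.997e-01 -4.000e-04] [ 0.     0.03   0.052 -0.002 -0.014  0.001]
```

View pics/w4.png

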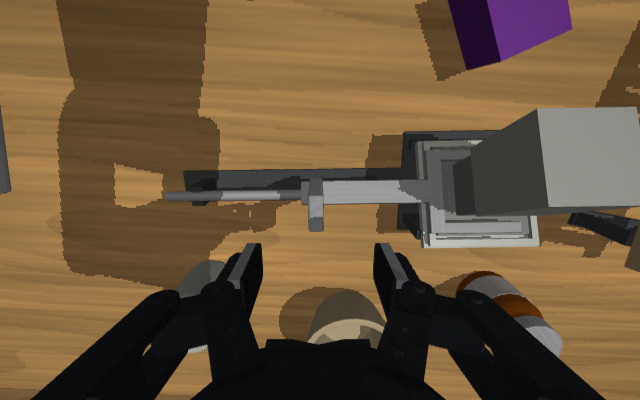

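The fork's U now lies in the cradle around the tin, and the tab is at (316,222). Measuring the tab.

```bash
python3 - <<'E'
from h import *
import cv2
a=cv2.imread("pics/w4.png")
crop(a,295,170,60,70,8,"g1");crop(a,395,95,245,155,3,"g2")
E
```

```text
(no output)
```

View pics/g1.png

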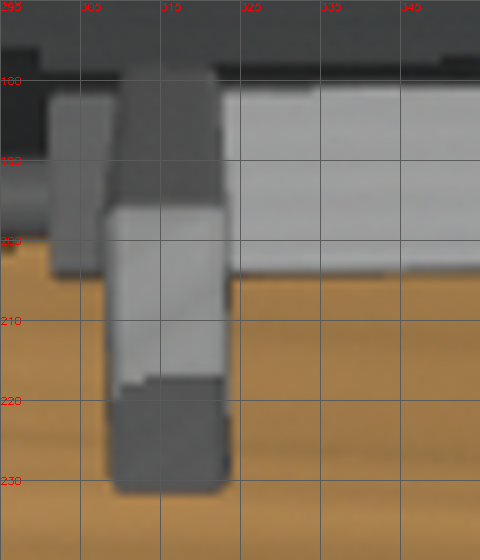

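View pics/g2.png

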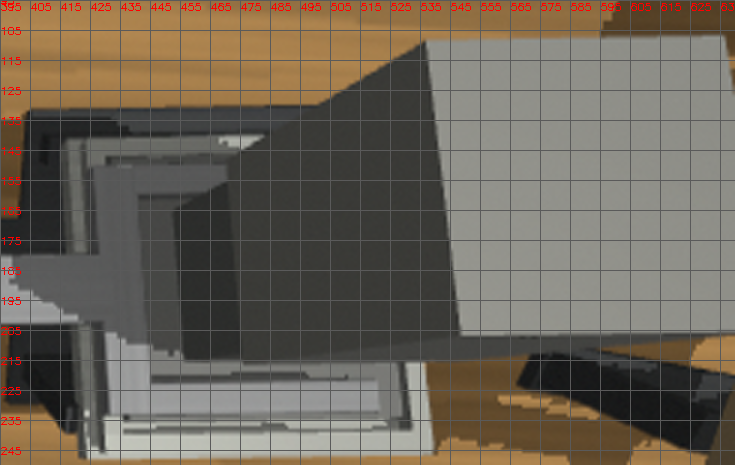

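```bash
python3 - <<'E'
from h import *
import json
from scipy.optimize import least_squares
np.set_printoptions(precision=4,suppress=True)
p,q=json.load(open("w4.json"));c=wcam(p,q)
t=plane(ray(c,(316.3,213.5)),.115);print("tab",t)
Ry=R.from_euler('z',3.4,degrees=True).as_matrix()
print(Ry.T@(t-np.array([.5988,.0677,0])))
px=[(537,108.5),(636,106.5),(548,207)]
loc=np.array([(-.029,-.029,.123),(-.029,.029,.123),(.029,-.029,.123)])
def cr(v):
    Rm=R.from_euler('z',v[2],degrees=True).as_matrix()@R.from_euler('y',-25,degrees=True).as_matrix()
    return loc@Rm.T+np.array([v[0],v[1],.045])
f=lambda v:np.concatenate([proj(c,X)-u for X,u in zip(cr(v),px)])
s=least_squares(f,[.6,.066,3.]);print(s.x,s.fun)
Rm=R.from_euler('z',3.7,degrees=True).as_matrix()@R.from_euler('y',-25,degrees=True).as_matrix()
for x in [[.5988,.0677],s.x[:2]]:
    o=np.array([*x,.045]);print("top",o+Rm@[0,0,.123],"TCP at depth 33:",o+Rm@[0,0,.123-.033+.155],"pre",o+Rm@[0,0,.123-.033+.155+.085])
E
```

```text
tab [ 0.6051 -0.0916  0.115 ]
[-0.0031 -0.1594  0.115 ]
[0.5987 0.0665 3.6922] [-0.6163 -0.439   0.6432  0.1701 -0.0268  0.3534]
top [0.5469 0.0643 0.1565] TCP at depth 33: [0.4955 0.061  0.267 ] pre [0.4596 0.0587 0.3441]
top [0.5468 0.0631 0.1565] TCP at depth 33: [0.4954 0.0598 0.267 ] pre [0.4595 0.0575 0.3441]
```

The fork is home (tab at stand y = -159.4 mm, should be -160). The lid has not moved. Now to the pre-grasp above the lid along its axis, raised for clearance.

```bash
cd .;python3 -c "
from h import *
delta([.4427,.057,.3804],3.7,25)"
```

```text
t 5.68 pos [ 0.6055 -0.0907  0.3482] j [-0.19  0.    1.65  0.    1.49 -1.81] F [ 0.4  1.3 -0.4] gap 0.0601
shift [154.9, 155.8, -32.4] rot [-0.2, -24.9, -0.7]
```

>>> arm_command:
  translation:
    - [25,25,-32]
    - [55,55,-32]
    - [85,85,-32]
    - [112,112,-32]
    - [138,138,-32]
  rotation:
    - [0,-5,0]
    - [0,-10,0]
    - [0,-15,0]
    - [0,-20,0]
    - [-0.2,-24.9,-0.7]
  claw: [85,85,85,85,85]

```text
time_s: 6.1
tcp_pos: [0.4591, 0.0408, 0.378]
tcp_rot: [0.217, -0.031, 0.976, 0.008]
wrist_force: [1.6, 0.7, 0.8]
finger_gap: 0.0853
```

```bash
cd .;python3 -c "
from h import *
delta([.4595,.0585,.3441],3.7,25)"
```

```text
t 6.1 pos [0.4591 0.0408 0.378 ] j [ 0.03 -0.48  2.02  0.02  1.16 -1.61] F [1.6 0.7 0.8] gap 0.0853
shift [12.9, 17.6, 31.4] rot [0.1, 0.0, -0.1]
```

>>> arm_command:
  translation:
    - [13,17.6,20]
    - [13,17.6,31.4]
    - [13,17.6,31.4]
    - [13,17.6,31.4]
  rotation:
    - [0,0,0]
    - [0,0,0]
    - [0,0,0]
    - [0,0,0]
  claw: [85,85,85,85]

```text
time_s: 6.43
tcp_pos: [0.4613, 0.0574, 0.3447]
tcp_rot: [0.214, -0.031, 0.976, 0.007]
wrist_force: [-0.5, 0.5, 0.2]
finger_gap: 0.0851
```

```bash
cd .;python3 -c "
from h import *
delta([.4955,.0604,.267],3.7,25)";python3 snap.py w5
```

```text
t 6.43 pos [0.4613 0.0574 0.3447] j [ 0.07 -0.46  2.06 -0.    1.11 -1.57] F [-0.5  0.5  0.2] gap 0.0851
shift [1.3, 0.7, 85.0] rot [0.0, -0.3, -0.0]
6.4333 [0.4613 0.0574 0.3447] [ 0.2141 -0.0313  0.9763  0.0071] [-0.016  0.002 -0.032 -0.002  0.008  0.003]
```

View pics/w5.png

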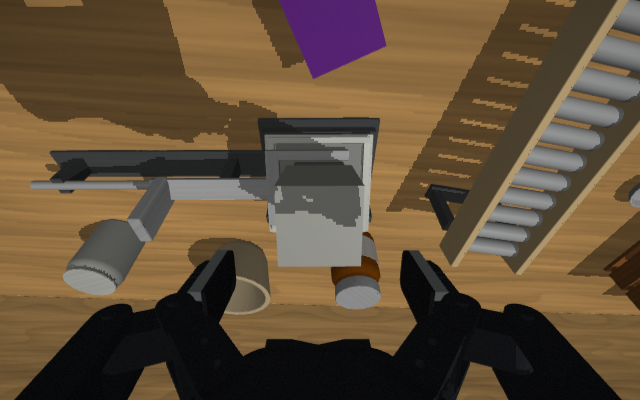

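The lid face spans columns 276-363 (centre 320), centred between the fingers and square with them. Descending 85 mm along the axis.

>>> arm_command:
  translation:
    - [1.3,0.9,25]
    - [1.3,0.9,50]
    - [1.3,0.9,70]
    - [1.3,0.9,80]
    - [1.3,0.9,85]
  rotation:
    - [0,-0.3,0]
    - [0,-0.3,0]
    - [0,-0.3,0]
    - [0,-0.3,0]
    - [0,-0.3,0]
  claw: [85,85,85,85,85]

```text
time_s: 6.9
tcp_pos: [0.4962, 0.0601, 0.2669]
tcp_rot: [0.217, -0.031, 0.976, 0.007]
wrist_force: [-0.2, 0.2, -0.5]
finger_gap: 0.0851
```

```bash
cd .;python3 -c "
from h import *
delta([.4955,.0604,.267],3.7,25)"
```

```text
t 6.9 pos [0.4962 0.0601 0.2669] j [ 0.07 -0.31  2.08 -0.    0.93 -1.56] F [-0.2  0.2 -0.5] gap 0.0851
shift [0.6, 0.3, -0.3] rot [-0.0, 0.1, -0.1]
```

>>> arm_command:
  translation:
    - [0,0,0]
    - [0,0,0]
    - [0,0,0]
    - [0,0,0]
    - [0,0,0]
  rotation:
    - [0,0,0]
    - [0,0,0]
    - [0,0,0]
    - [0,0,0]
    - [0,0,0]
  claw: [45,45,45,45,45]
  force: 50

```text
time_s: 7.32
tcp_pos: [0.4954, 0.0607, 0.2695]
tcp_rot: [0.219, -0.031, 0.975, 0.007]
wrist_force: [-2.9, -3.9, 5.8]
finger_gap: 0.0575
```

```bash
cd .;python3 -c "
from h import *
delta([.4955,.0604,.267],3.7,25)"
```

```text
t 7.32 pos [0.4954 0.0607 0.2695] j [ 0.07 -0.32  2.08 -0.    0.93 -1.56] F [-2.9 -3.9  5.8] gap 0.0575
shift [1.0, -0.3, 2.3] rot [0.0, 0.3, -0.1]
```

>>> arm_command:
  translation:
    - [0,0,-4]
    - [0,0,-8]
    - [0,0,-12]
    - [0,0,-17]
    - [0,0,-22]
  rotation:
    - [0,0,0]
    - [0,0,0]
    - [0,0,0]
    - [0,0,0]
    - [0,0,0]
  claw: [45,45,45,45,45]

```text
time_s: 7.73
tcp_pos: [0.4857, 0.0603, 0.2878]
tcp_rot: [0.218, -0.031, 0.976, 0.007]
wrist_force: [7.3, 0.3, -9.5]
finger_gap: 0.0575
```

>>> arm_command:
  translation:
    - [0,0,-6]
    - [0,0,-12]
    - [0,0,-18]
    - [0,0,-24]
    - [0,0,-30]
  rotation:
    - [0,0,0]
    - [0,0,0]
    - [0,0,0]
    - [0,0,0]
    - [0,0,0]
  claw: [45,45,45,45,45]

```text
time_s: 8.15
tcp_pos: [0.4729, 0.0594, 0.3151]
tcp_rot: [0.218, -0.031, 0.975, 0.007]
wrist_force: [7.0, 0.8, -8.2]
finger_gap: 0.0575
```

>>> arm_command:
  translation:
    - [0,0,-8]
    - [0,0,-16]
    - [0,0,-24]
    - [0,0,-34]
    - [0,0,-48]
  rotation:
    - [0,0,0]
    - [0,0,0]
    - [0,0,0]
    - [0,0,0]
    - [0,0,0]
  claw: [45,45,45,45,45]

```text
time_s: 8.57
tcp_pos: [0.4524, 0.058, 0.359]
tcp_rot: [0.218, -0.031, 0.976, 0.007]
wrist_force: [-0.8, -0.3, -1.4]
finger_gap: 0.0574
```

```bash
python3 snap.py w6; python3 -c "
from rig import *
import cv2
from h import *
a=camera('scene')['image'];b=camera('side')['image']
cv2.imwrite('pics/s6.png',np.hstack([cv2.resize(a[130:280,240:440],None,fx=2,fy=2),cv2.resize(b[90:240,230:430],None,fx=2,fy=2)]))
delta([.4955,.0604,.267],3.7,25)"
```

```text
8.5667 [0.4524 0.058  0.359 ] [ 0.2175 -0.0311  0.9755  0.0074] [ 0.002 -0.256 -0.092  0.     0.339  0.001]
t 8.72 pos [0.4527 0.058  0.36  ] j [ 0.07 -0.49  2.05 -0.    1.13 -1.56] F [ 0.2 -0.  -1.5] gap 0.0574
shift [1.0, -0.5, 102.4] rot [0.0, 0.3, -0.0]
```

View pics/w6.png

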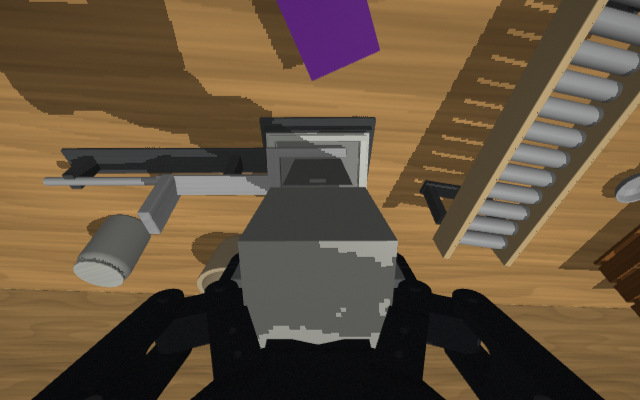

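View pics/s6.png

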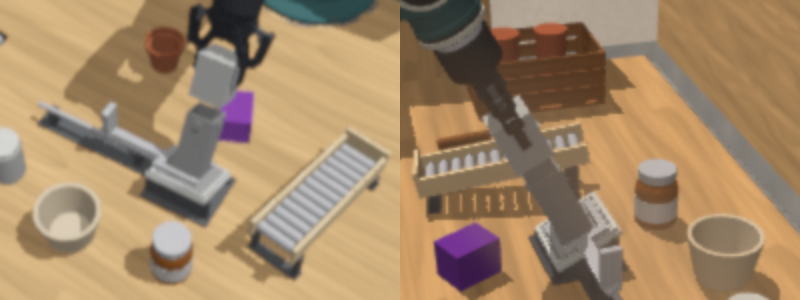

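The lid is clear (draw force about 10 N, now 0), and the tin is still seated with the fork home. First I lift and move away from the tin, then turn to the lane's attitude.

```bash
cd .;python3 -c "
from h import *
Rm,o=deckM(.5271,.2751,-7.3)
for h in (.07,.02,.0):
    print(h,o+Rm@[.06,0,.199+h])
delta([.4527,.12,.41],3.7,25)"
```

```text
0.07 [0.54414117 0.27291698 0.34507423]
0.02 [0.5518995  0.27192311 0.29568981]
0.0 [0.55500283 0.27152557 0.27593605]
t 8.72 pos [0.4527 0.058  0.36  ] j [ 0.07 -0.49  2.05 -0.    1.13 -1.56] F [ 0.2 -0.  -1.5] gap 0.0574
shift [-25.0, 61.9, -43.5] rot [0.0, 0.3, -0.0]
```

>>> arm_command:
  translation:
    - [-10,10,-20]
    - [-20,28,-40]
    - [-25,48,-43]
    - [-25,62,-43]
  rotation:
    - [0,0,0]
    - [0,0,0]
    - [0,0,0]
    - [0,0,0]
  claw: [45,45,45,45]

```text
time_s: 9.05
tcp_pos: [0.4536, 0.1212, 0.4098]
tcp_rot: [0.219, -0.031, 0.975, 0.008]
wrist_force: [-0.5, 0.1, -1.1]
finger_gap: 0.0576
```

```bash
cd .;python3 -c "
from h import *
delta([.544,.273,.36],-7.3,9)"
```

```text
t 9.05 pos [0.4536 0.1212 0.4098] j [ 0.22 -0.46  1.96 -0.07  1.21 -1.4 ] F [-0.5  0.1 -1.1] gap 0.0576
shift [-68.9, 145.6, 87.9] rot [3.3, 16.3, 10.5]
```

>>> arm_command:
  translation:
    - [-8,29,5]
    - [-24,60,22]
    - [-40,90,45]
    - [-55,118,67]
    - [-69,146,88]
  rotation:
    - [0.6,3.2,2.1]
    - [1.3,6.5,4.2]
    - [2,9.8,6.3]
    - [2.6,13,8.4]
    - [3.3,16.3,10.5]
  claw: [45,45,45,45,45]

```text
time_s: 9.47
tcp_pos: [0.5444, 0.2742, 0.3563]
tcp_rot: [0.075, 0.064, 0.995, -0.006]
wrist_force: [-0.6, -0.6, -1.4]
finger_gap: 0.0574
```

>>> arm_command:
  translation:
    - [0,0,0]
    - [0,0,0]
    - [0,0,0]
  rotation:
    - [0,0,0]
    - [0,0,0]
    - [0,0,0]
  claw: [45,45,45]

```text
time_s: 9.72
tcp_pos: [0.5436, 0.2721, 0.3575]
tcp_rot: [0.077, 0.063, 0.995, -0.006]
wrist_force: [-0.6, 0.4, -1.1]
finger_gap: 0.0572
```

```bash
cd .;python3 snap.py w7; python3 -c "
from h import *
delta([.555,.2715,.276],-7.3,9)
from rig import *
import cv2
a=camera('scene')['image'];b=camera('side')['image']
cv2.imwrite('pics/s7.png',np.hstack([cv2.resize(a[130:280,310:460],None,fx=2.6,fy=2.6),cv2.resize(b[60:210,210:360],None,fx=2.6,fy=2.6)]))"
```

```text
9.7167 [0.5436 0.2721 0.3575] [ 0.0768  0.0631  0.995  -0.0055] [-0.013 -0.047  0.005  0.001 -0.     0.001]
t 9.77 pos [0.5433 0.2717 0.3586] j [ 0.44 -0.05  1.68 -0.09  1.37 -0.99] F [-0.1 -0.7 -1.4] gap 0.0574
shift [1.3, 1.3, 83.4] rot [-0.0, -0.1, 0.0]
```

View pics/w7.png

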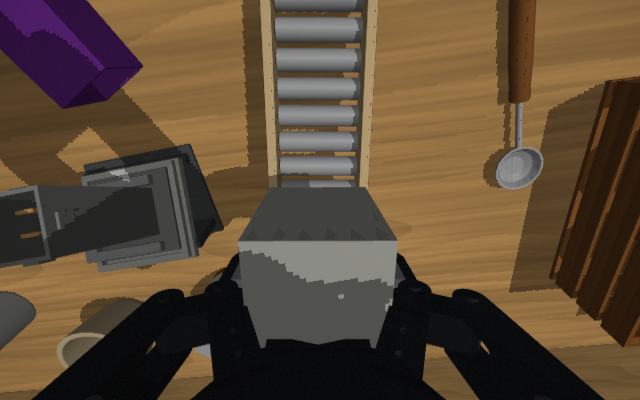

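View pics/s7.png

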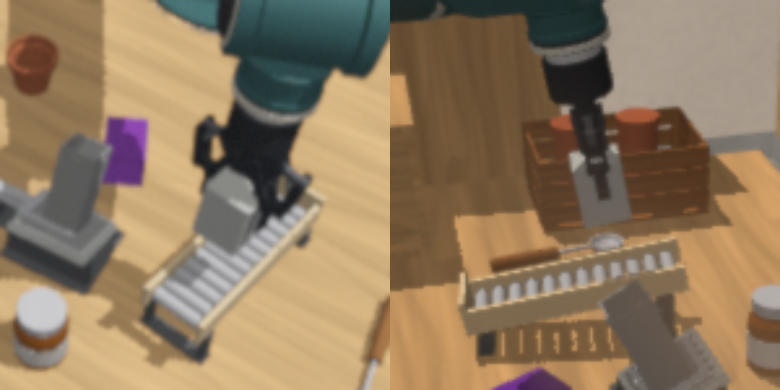

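The lid is square with the rails and centred over them (rails centred at column 319, lid at 318). Descending to just above the rollers.

>>> arm_command:
  translation:
    - [1,1,20]
    - [1,1,40]
    - [1,1,58]
    - [1,1,70]
    - [1,1,75]
  rotation:
    - [0,0,0]
    - [0,0,0]
    - [0,0,0]
    - [0,0,0]
    - [0,0,0]
  claw: [45,45,45,45,45]

```text
time_s: 10.28
tcp_pos: [0.5539, 0.2711, 0.283]
tcp_rot: [0.077, 0.064, 0.995, -0.005]
wrist_force: [-0.3, 0.1, -1.4]
finger_gap: 0.0577
```

>>> arm_command:
  translation:
    - [0,0,1]
    - [0,0,2]
    - [0,0,3]
    - [0,0,4]
  rotation:
    - [0,0,0]
    - [0,0,0]
    - [0,0,0]
    - [0,0,0]
  claw: [45,45,45,45]

```text
time_s: 10.62
tcp_pos: [0.5549, 0.2718, 0.281]
tcp_rot: [0.078, 0.064, 0.995, -0.005]
wrist_force: [0.9, 0.8, -0.6]
finger_gap: 0.0577
```

```bash
cd .;python3 -c "
from h import *
delta([.555,.2715,.276],-7.3,9)
from rig import *
import cv2
a=camera('scene')['image'];b=camera('side')['image']
cv2.imwrite('pics/s8.png',np.hstack([cv2.resize(a[160:280,340:460],None,fx=3.2,fy=3.2),cv2.resize(b[90:210,220:340],None,fx=3.2,fy=3.2)]))"
```

```text
t 10.62 pos [0.5549 0.2718 0.281 ] j [ 0.43  0.02  1.75 -0.09  1.24 -0.99] F [ 0.9  0.8 -0.6] gap 0.0577
shift [0.7, -0.3, 5.0] rot [0.0, -0.1, -0.0]
```

View pics/s8.png

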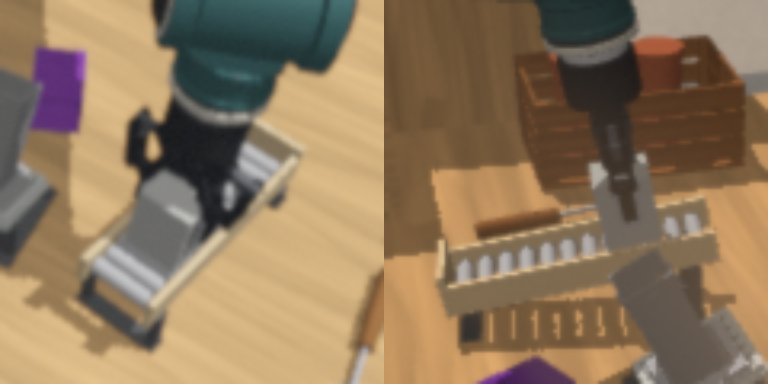

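The lid is just above the rollers, between the rails and in the upper half, with no contact yet. Continuing in 1 mm steps.

>>> arm_command:
  translation:
    - [0,0,1]
    - [0,0,2]
    - [0,0,3]
  rotation:
    - [0,0,0]
    - [0,0,0]
    - [0,0,0]
  claw: [45,45,45]

```text
time_s: 10.97
tcp_pos: [0.5553, 0.2717, 0.277]
tcp_rot: [0.077, 0.063, 0.995, -0.005]
wrist_force: [-0.7, 0.3, 2.9]
finger_gap: 0.0575
```

>>> arm_command:
  translation:
    - [0,0,1]
    - [0,0,1]
  rotation:
    - [0,0,0]
    - [0,0,0]
  claw: [45,45]

```text
time_s: 11.13
tcp_pos: [0.5557, 0.2717, 0.2769]
tcp_rot: [0.078, 0.064, 0.995, -0.005]
wrist_force: [-1.9, -1.8, 7.0]
finger_gap: 0.0573
```

Contact: force went from -1 to +7 N at z = 0.277, predicted 0.276. Releasing.

>>> arm_command:
  translation:
    - [0,0,0]
    - [0,0,0]
    - [0,0,0]
    - [0,0,0]
    - [0,0,0]
  rotation:
    - [0,0,0]
    - [0,0,0]
    - [0,0,0]
    - [0,0,0]
    - [0,0,0]
  claw: [85,85,85,85,85]

```text
time_s: 11.55
tcp_pos: [0.5554, 0.2717, 0.2759]
tcp_rot: [0.077, 0.064, 0.995, -0.005]
wrist_force: [-0.6, -0.1, 0.0]
finger_gap: 0.085
```

>>> arm_command:
  translation:
    - [0,0,0]
    - [0,0,0]
    - [0,0,0]
    - [0,0,0]
    - [0,0,0]
  rotation:
    - [0,0,0]
    - [0,0,0]
    - [0,0,0]
    - [0,0,0]
    - [0,0,0]
  claw: [85,85,85,85,85]

```text
time_s: 11.97
tcp_pos: [0.5554, 0.2717, 0.276]
tcp_rot: [0.077, 0.064, 0.995, -0.005]
wrist_force: [-0.1, -0.6, 0.9]
finger_gap: 0.0852
```

```bash
cd .;python3 snap.py w9; python3 -c "
from h import *
delta([.555,.2715,.276],-7.3,9)"
```

```text
11.9667 [0.5554 0.2717 0.276 ] [ 0.077   0.0635  0.995  -0.0052] [-0.001  0.    -0.     0.001 -0.001 -0.002]
t 12.02 pos [0.5554 0.2717 0.276 ] j [ 0.43  0.03  1.75 -0.09  1.24 -0.99] F [ 0.  -0.2  0.3] gap 0.085
shift [0.4, -0.2, -0.1] rot [-0.0, -0.1, 0.0]
```

View pics/w9.png

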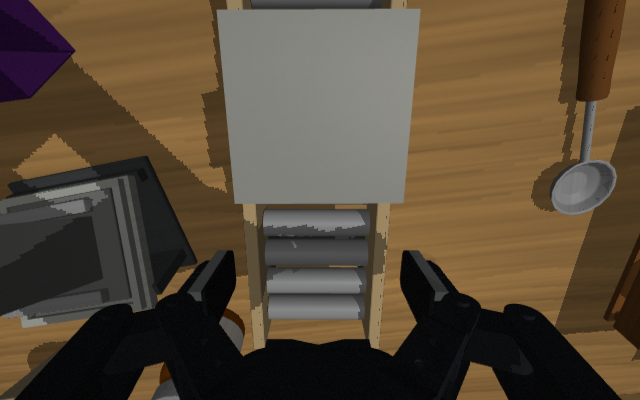

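The lid has rolled out from between the fingers (top now at (318,105)). Waiting for it to reach the stop, then lifting straight up the deck normal.

>>> arm_command:
  translation:
    - [0,0,0]
    - [0,0,0]
    - [0,0,0]
    - [0,0,0]
    - [0,0,0]
  rotation:
    - [0,0,0]
    - [0,0,0]
    - [0,0,0]
    - [0,0,0]
    - [0,0,0]
  claw: [85,85,85,85,85]

```text
time_s: 12.43
tcp_pos: [0.5554, 0.2717, 0.276]
tcp_rot: [0.077, 0.064, 0.995, -0.005]
wrist_force: [0.7, -0.0, 0.6]
finger_gap: 0.0849
```

>>> arm_command:
  translation:
    - [0,0,-15]
    - [0,0,-45]
    - [0,0,-80]
    - [0,0,-115]
    - [0,0,-150]
  rotation:
    - [0,0,0]
    - [0,0,0]
    - [0,0,0]
    - [0,0,0]
    - [0,0,0]
  claw: [85,85,85,85,85]

```text
time_s: 12.85
tcp_pos: [0.5317, 0.2745, 0.4272]
tcp_rot: [0.077, 0.064, 0.995, -0.005]
wrist_force: [0.4, -0.9, 0.1]
finger_gap: 0.0851
```

```bash
cd .;python3 snap.py w10; python3 -c "
from rig import *
import cv2
from h import *
a=camera('scene')['image'];b=camera('side')['image']
cv2.imwrite('pics/s10a.png',a);cv2.imwrite('pics/s10b.png',b)
cv2.imwrite('pics/s10.png',np.hstack([cv2.resize(a[150:280,250:450],None,fx=2,fy=2),cv2.resize(b[120:270,220:400],None,fx=2,fy=2)[:260]]))"
```

```text
12.85 [0.5317 0.2745 0.4272] [ 0.0773  0.0635  0.995  -0.005 ] [ 0.061 -0.22  -0.466 -0.001  0.679  0.002]
```

View pics/w10.png

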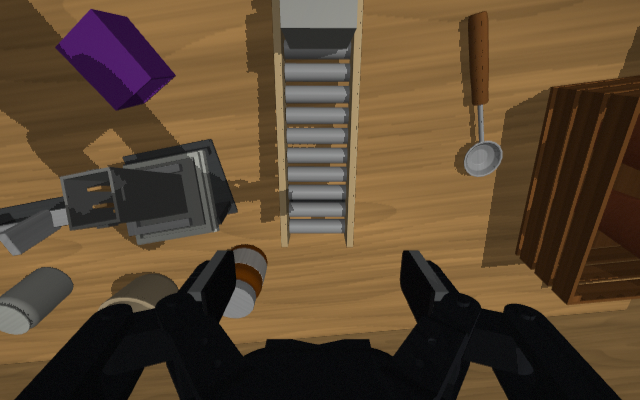

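View pics/s10.png

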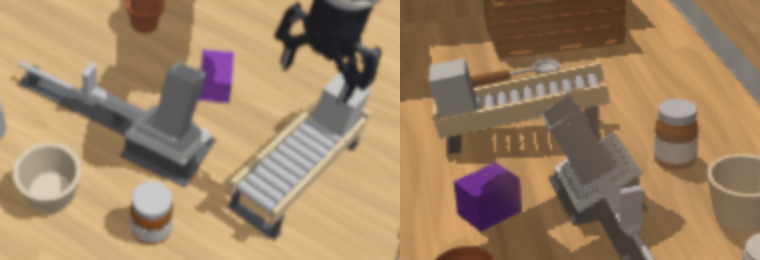

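The lid rests at the low end. One more wrist view, from the first viewpoint, to verify that it is square, the fork is home and the bystanders have not moved.

```bash
cd .;python3 -c "
from h import *
delta([.4415,.2207,.5],0,0)"
```

```text
t 13.0 pos [0.532  0.2747 0.4289] j [ 0.45 -0.09  1.61 -0.08  1.48 -0.99] F [-0.7 -0.3 -1.2] gap 0.0849
shift [70.5, -64.9, -83.6] rot [-0.4, 9.1, -7.3]
```

>>> arm_command:
  translation:
    - [20,-20,-30]
    - [40,-40,-60]
    - [70,-65,-84]
    - [70,-65,-84]
    - [70,-65,-84]
  rotation:
    - [0,4,-3]
    - [-0.4,9.1,-7.3]
    - [-0.4,9.1,-7.3]
    - [-0.4,9.1,-7.3]
    - [-0.4,9.1,-7.3]
  claw: [85,85,85,85,85]

```text
time_s: 13.42
tcp_pos: [0.4414, 0.2199, 0.4983]
tcp_rot: [-0.001, 0.0, 1.0, -0.001]
wrist_force: [0.4, 0.9, -0.9]
finger_gap: 0.0852
```

>>> arm_command:
  translation:
    - [0,0,0]
    - [0,0,0]
    - [0,0,0]
  rotation:
    - [0,0,0]
    - [0,0,0]
    - [0,0,0]
  claw: [85,85,85]

```text
time_s: 13.67
tcp_pos: [0.4437, 0.2212, 0.495]
tcp_rot: [-0.004, 0.0, 1.0, -0.002]
wrist_force: [-0.3, 0.6, 0.1]
finger_gap: 0.085
```

```bash
cd .;python3 snap.py w11;python3 -c "
from h import *
import cv2
a=cv2.imread('pics/w11.png');crop(a,310,80,120,80,6,'w11c')"
```

```text
13.6667 [0.4437 0.2212 0.495 ] [-0.0035  0.      1.     -0.0021] [-0.001  0.    -0.005 -0.001  0.002 -0.002]
```

View pics/w11.png

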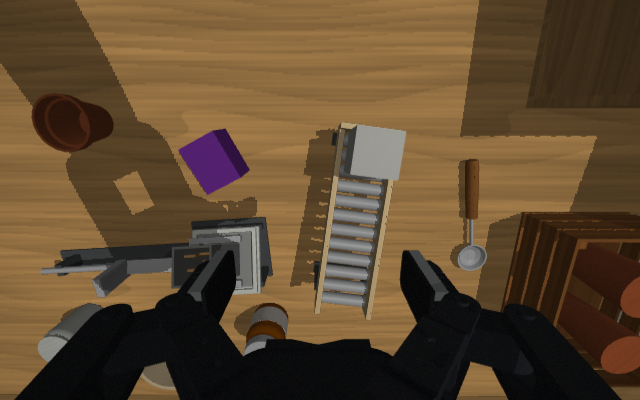

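View pics/w11c.png

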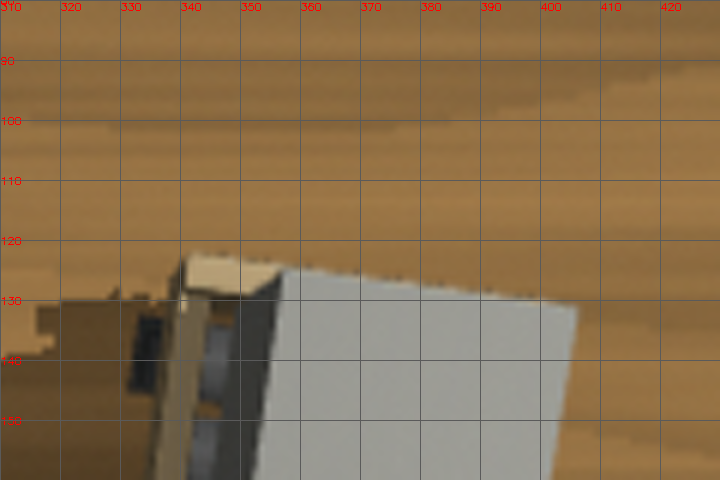

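```bash
cd .;python3 - <<'E'
from h import *
import json,cv2
np.set_printoptions(precision=4,suppress=True)
a=cv2.imread('pics/w11.png');crop(a,340,120,75,65,8,'w11d')
p,q=json.load(open("w11.json"));c=wcam(p,q);Rm,o=deckM(.5271,.2751,-7.3)
for u in [(357.3,125),(406.3,131)]:print(todeck(ray(c,u),Rm,o,.075))
# bystander change: before/after scene and side
for n,m in(("scene0","s10a"),("side0","s10b")):
    d=cv2.absdiff(cv2.imread(f"pics/{n}.png"),cv2.imread(f"pics/{m}.png")).max(2)
    cv2.imwrite(f"pics/diff_{n}.png",(d>40).astype(np.uint8)*255)
E
```

```text
[-0.1336 -0.0277  0.075 ]
[-0.1341  0.0299  0.075 ]
```

View pics/w11d.png

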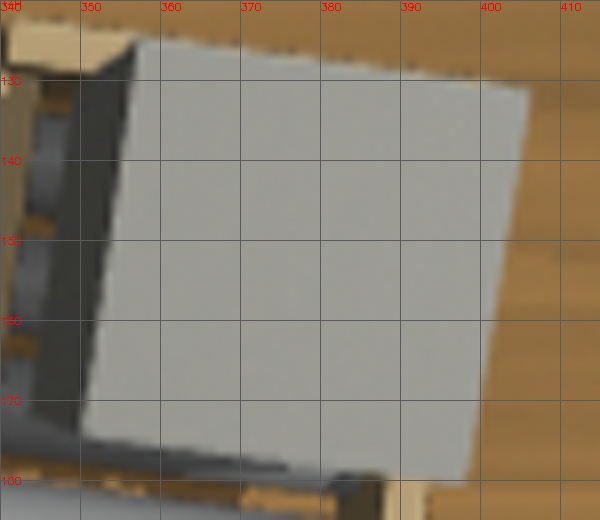

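View pics/diff_side0.png

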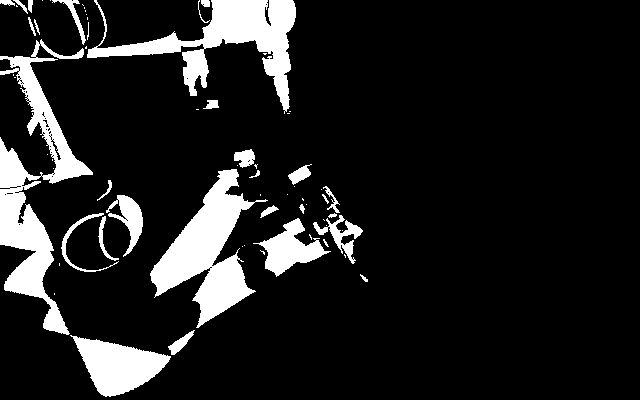

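The lid's lower edge lies at deck x = -133.6 and -134.1 mm (stop face -134), off-centre by 1 mm, turned about 0.5°. The differences between the side pictures are only arm, shadows, fork and lid. Handing in.

```bash
cd .;python3 -c "
from rig import *
print(hand_in())"
```

```text
the job is handed in; nothing more can be done
None
```

The job is done and was handed in at about 13.7 s of the 58 s allowed.

- **Fork:** I pinched the tab and pushed it about 85 mm, until it met the end stop at about 36 N. A picture taken after release put the tab 159.4 mm from the tin (160 when home). While pushing and pinching, a small yaw error put about 15 to 20 N of side force on the wrist. I corrected that before letting go.
- **Lid:** I gripped it along the tin's 25° axis and drew it about 100 mm. The drag was about 10 N and dropped to nothing once it was clear. The pictures show the tin still standing in its cradle.
- **Lane:** I set the lid 60 mm above the lane's middle. It touched the rollers at 7 N, at the height I had predicted to within about 1 mm. On release it rolled down by itself.
- **Last checks:** The lid's front corners measured -133.6 and -134.1 mm, against the stop face at -134 mm. It is turned about 0.5° and sits about 1 mm off centre.
- **Bystanders:** The before and after side pictures differ only in the arm, shadows, fork and lid. I did not look at the same comparison from the scene camera.

I did not measure the tin's seating or the fork's position again after setting the lid down; I only saw both in the last pictures. No check failed.

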